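# Slide the hub spacer over the stub shaft and lock it down

## Robot

A 6-joint arm with a two-finger parallel gripper is mounted at the origin on the work surface. World frame = base frame: x ahead of the robot, y to its left, z up, the work surface at z = 0. Lengths are in m, angles in degrees, forces in N, time in s.
With the tool pointing down it reaches from about 0.35 to 1 m from the base axis. Payload 7.1 kg.
Tool frame: the origin (TCP) lies midway between the tips of the shut fingers; the grasp point (between the pads) lies 19 mm behind it; x points along the fingers, y is the direction in which the jaws open and shut, and the axes are right-handed (so a half turn about x gives the same grasp; the last joint's range is limited). The gripper opens to 85 mm and grips with 20 to 120 N. Pads are 22 mm wide; open, the fingers measure 114 mm over their backs; the gripper's body (76 mm by 85 mm) begins 54 mm behind the grasp point. The pads swing forward as they close: fully open they stand 13 mm farther back than shut.
Start: joints at [-72.479, 24.242, 93.386, -0, 62.372, -1.089], TCP at [0.199, -0.592, 0.231] pointing down, gripper open.
Joint ranges: [-172.04, 172.04], [-51.8, 120.97], [4.93, 147.93], [-75.15, 255.16], [6.16, 154.13], [-145.62, 145.62]. Speed limits (degrees/s): [136.94, 136.94, 172.46, 180, 180, 180].

## Interface

Orientations are given as a 3x3 rotation matrix whose columns are the frame's x, y, z axes.
In Python, from bench import bot gives the robot as it stands.
- The arm moves only by the tool arm_command, never from a script. Its argument "moves" is a list of rows, each a list of 4 numbers: the shift along the world's x, y, z as a fraction of full scale, then the turn about the world's z as a fraction of full scale. In form: [[x, y, z, spin], ...]. A call has 1 to 12 rows; each row is the pose to reach, as a shift and turn from the pose measured when the call began; what a row does not reach only later rows make up. Full scale, the value 1, is 25 cm for a shift and 90 degrees for a turn. A row lasts 1/12 s, in which the tool goes at most 41.7 mm and 7.16 degrees, less where a joint would pass 70% of its speed; a pose out of reach is approached as far as the arm can. A call with a number of a shift or a turn outside -1 to 1 is refused whole. A call with a gripper value outside its range is refused whole. "fingers" is the opening, from -1 (shut) to 1 (fully open), set as the call begins (left out, the last holds). The fingers move at their own pace and stop on an object; "squeeze" is the grip in N (left out, the last holds). Time passes only in rows, so rows that repeat a pose let the fingers close. It gives the time, the measured TCP pose, the force and the opening at its end, in the units of the state.
- bot.get_obs(): the state, without advancing time (a new reading comes with each control period).
- bot.get_image(name): name is "scene" or "side" or "wrist"; returns (picture, depth): 400x640x3 uint8, blue, green, red; 400x640 float32, m along the optical axis (not along the pixel's ray), 0 where there is no reading.
- bot.camera_params(name): a dict with "fovy" (degrees; the focal length in pixels is half the picture's height over the tangent of half this angle, whatever the lens; pixels are square), "cx", "cy" (the principal point, pixels), "world_from_camera" (4x4, takes a point from camera to world coordinates). Camera axes: x right, y down, z forward; pixel columns grow to the right and rows downward; lengths in m; the calibration is good to about 2 mm. A picture is of the moment at which its call begins: read the wrist's pose just before it. camera_params takes no time and is no camera call; for the wrist camera it gives the pose at the moment of the call.
- bot.hand_in(): hands the job in, once; it reports no verdict.
The state is a dict: "clock": time; "joint_pos": joint angles; "joint_velocities": joint speeds; "effort": joint torques, N m; "eef_pos": TCP position; "tool_rot": TCP orientation; "ft_force": force on the tool from outside, world axes, zero at the start; "wrist_torque": the same for the moment, N m; "width": opening from 0.0 (shut) to 1.0 (fully open).
Only numpy, scipy, OpenCV 4.12 (cv2) and the standard library are available. Lean on these libraries where they do the work, as an engineer would, in place of code of your own. Each camera call takes 0.05 s, during which the arm holds its last target.

## Task

Slide the larger of the two metal spacer rings along the steel plate, without lifting it off the plate, until it drops over the top of the upright stub shaft. Press it down on the shaft as far as it goes, then swing the keeper bar fully across above it and let go. Leave the smaller spacer ring where it is.

Things in the scene. Friction and masses are not known exactly. Their poses are not given: they have to be found in the camera images.
- bench: Fixed steel stand with a level plate, 340 x 260 mm, its top 70 mm above the table. Origin on the table under the shaft axis; z up. Bench x runs along the plate: edge at -260 mm (loading area), shaft at 0, other edge at +80 mm; y is to the left of x, edges at -130 and +130 mm. Round the shaft the plate has a round well, 97 mm across.
- shaft_top (a point): Centre of the top of the upright stub shaft, 46 mm in diameter, chamfered round its top (3.5 mm wide, 4 mm high). The top is 1 mm below the plate's top, so a spacer pushed along the plate slides across the shaft top and drops 8 mm, onto the seat, once it is centred.
- lip (a point): Middle of the top edge of the low half-round lip on the plate behind the shaft (bench +x side), 6.5 mm high, its inner face 46.5 mm from the shaft axis: it stops a spacer pushed against it when that is centred over the shaft to within about 2 mm.
- seat_top (a point): Centre of the top of the round black seat in the well round the shaft, 89 mm in diameter; at the start 8 mm below the plate's top. Friction holds it and the spacer up; pressed with about 7 to 15 N it goes down, at most 16 mm, to a hard stop and stays there.
- spacer_mid (a point): Centre (half-way up) of the larger plain aluminium spacer ring: outside diameter 90, bore 50, height 27 mm, about 0.3 kg, loose, flat on the plate 145 to 185 mm before the shaft, 55 to 65 mm to one side. Its z axis is the bore axis. Centre height above the table: 83.5 mm on the plate, 75.5 just dropped over the shaft, 59.5 fully home (top then 4 mm above the plate).
- spacer_small_mid (a point): Centre (half-way up) of the smaller plain aluminium spacer ring: outside diameter 74, bore 34, height 27 mm, loose, flat on the plate beside the larger one, 25 mm or more from it. It does not fit the shaft and stays where it is.
- keeper (a joint): Angle (rad) of the flat steel keeper bar. 0 = fully across over the shaft, pointing along bench +y, at a hard stop; growing values swing its end towards bench +x (1.57 = along bench +x). Starts at 1.0 to 1.5. It turns stiffly, under 2 N at its pin, and stays where it is left.
- keeper_pivot (a point): On the upright pivot axis of the keeper bar, at bench x = 0, y = -85 mm, half-way up the bar. The bar is 128 mm long, 22 mm wide and 8 mm thick, its underside 8 mm above the plate: it passes over a spacer only when that is pressed home.
- keeper_pin (a point): Half-way up the upright round black pin near the free end of the keeper bar: 14 mm in diameter, 36 mm tall above the bar, from 86 to 122 mm above the table, 112 mm from the pivot axis. This is what to push.
Things that resemble listed ones, but are neither listed nor needed, are in the scene too. What is shaped like the part that bears spacer_mid but green or pink is not meant.

How it is judged:
By the outcome, as a careful person would: the job done as asked, in the order asked, and still so for the second after the job is handed in, with the robot touching nothing.
It also fails if it takes over 56 s, if anything falls off the work surface, if the arm or the gripper's body presses on something with over 40 N, if the wrist force passes 120 N, or if a joint passes its speed limit or range.

## Working session

There is one attempt and no reset: what is moved stays moved. The work goes in short steps, Python scripts to look and compute and a tool call to move; the robot and the scene stay as the last step left them, time stands still between calls to the robot, and variables do not carry over. Pictures are saved under pics/ and viewed, and the job is handed in when it is done.

Besides the shell and the picture viewer there is one more tool, called after "Request:" by a JSON object that holds its "api" and its "payload", one argument or row to a line. arm_command: Moves the arm, as the interface text tells. Shift numbers are shares of 25 cm and turn numbers shares of 90 degrees, none past 1 either way. Its arguments: {"type":"object","properties":{"moves":{"type":"array","items":{"type":"array","items":{"type":"number"}}},"fingers":{"type":"number"},"squeeze":{"type":"number"}},"required":["moves"]}

```bash
ls; mkdir -p pics; python3 - <<'E'
from bench import bot
import cv2,numpy as np
o=bot.get_obs();print(o['clock'],o['eef_pos'],o['tool_rot'],o['width'],o['ft_force'])
for n in ("scene","side","wrist"):
    p=bot.camera_params(n);print(n,p)
    im,d=bot.get_image(n)
    cv2.imwrite(f"pics/{n}0.png",im);np.save(f"pics/{n}0.npy",d);print((d>0).mean())
E
```

```text
pics
0.0 [ 0.19930433 -0.59176909  0.2305225 ] [[-4.62902846e-04  3.19054430e-01 -9.47736280e-01]
 [ 1.53029866e-03 -9.47735046e-01 -3.19054762e-01]
 [-9.99998722e-01 -1.59801091e-03 -4.95393165e-05]] 0.998026248854073 [-0.07667466  0.51195366  0.49838406]
scene {'fovy': 48.66724496900369, 'cx': 325.37788950541903, 'cy': 202.6425848420986, 'world_from_camera': array([[-0.71804889,  0.5520715 , -0.42381936,  1.01128815],
       [ 0.69598063,  0.56597634, -0.44190693,  0.43007733],
       [-0.00409249, -0.61228085, -0.79062976,  0.8650066 ],
       [ 0.        ,  0.        ,  0.        ,  1.        ]])}
0.99600390625
side {'fovy': 54.08267044505507, 'cx': 310.46899647824733, 'cy': 195.5696622229643, 'world_from_camera': array([[-0.99896602, -0.03968268,  0.02218486,  0.5762814 ],
       [-0.04489914,  0.78452486, -0.61846973,  0.55744023],
       [ 0.00713796, -0.61882633, -0.7854954 ,  0.75982557],
       [ 0.        ,  0.        ,  0.        ,  1.        ]])}
0.995828125
wrist {'fovy': 71.65014261242155, 'cx': 320.4976782817728, 'cy': 201.80404364999947, 'world_from_camera': array([[ 0.319335  , -0.89849479, -0.30121798,  0.27626003],
       [-0.94764072, -0.3032733 , -0.10001185, -0.56668201],
       [-0.00149124,  0.3173837 , -0.94829603,  0.37295186],
       [ 0.        ,  0.        ,  0.        ,  1.        ]])}
0.995875
```

View pics/scene0.png

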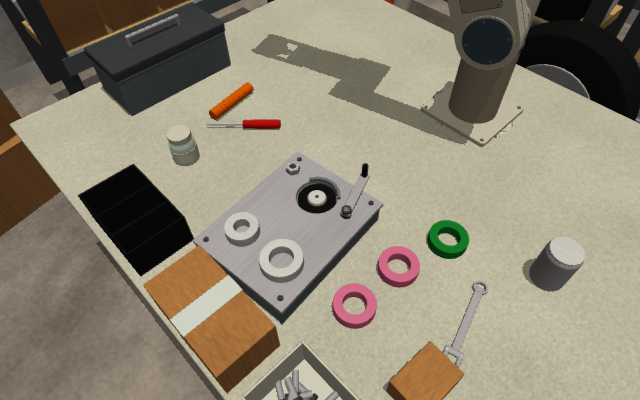

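View pics/side0.png

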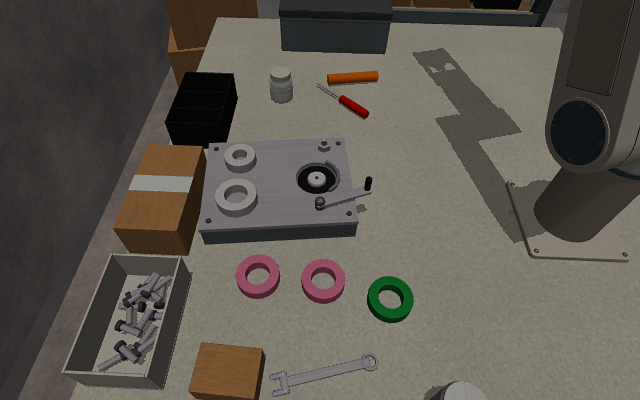

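View pics/wrist0.png

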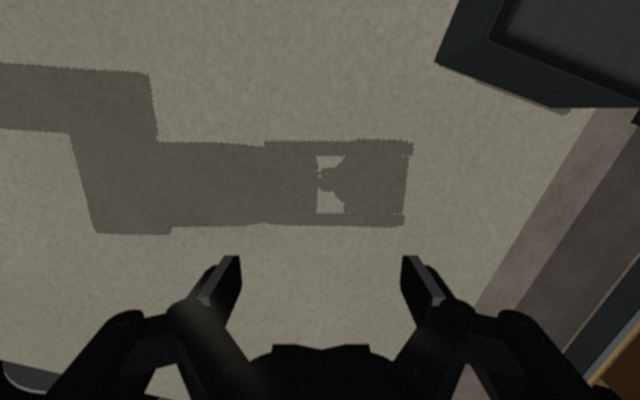

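The scene shows two silver rings on the plate, the smaller at scene (241,228) / side (239,156) and the larger at scene (281,259) / side (236,196). The shaft is at scene (317,198). The keeper pin is at scene (365,170) and its pivot at (346,212). The pink and green rings on the table are decoys.

```bash
cat > h.py <<'E'
import numpy as np,cv2
from bench import bot
def K(p): 
    return 200/np.tan(np.radians(p['fovy'])/2)
def ray(p,uv):
    uv=np.atleast_2d(uv).astype(float);f=K(p);T=p['world_from_camera']
    d=np.c_[(uv[:,0]-p['cx'])/f,(uv[:,1]-p['cy'])/f,np.ones(len(uv))]@T[:3,:3].T
    return T[:3,3],d
def onz(p,uv,z):
    o,d=ray(p,uv);return o+d*((z-o[2])/d[:,2])[:,None]
def cloud(p,D):
    v,u=np.mgrid[:400,:640];o,d=ray(p,np.c_[u.ravel(),v.ravel()])
    return (o+d*D.reshape(-1,1)).reshape(400,640,3)
def tri(p1,a,p2,b):
    o1,d1=ray(p1,a);o2,d2=ray(p2,b);d1=d1[0];d2=d2[0]
    s=np.linalg.lstsq(np.c_[d1,-d2],o2-o1,rcond=None)[0]
    x,y=o1+s[0]*d1,o2+s[1]*d2
    return (x+y)/2,np.linalg.norm(x-y)
def circ(P):
    A=np.c_[2*P[:,:2],np.ones(len(P))];s=np.linalg.lstsq(A,(P[:,:2]**2).sum(1),rcond=None)[0]
    return s[:2],np.sqrt(s[2]+s[0]**2+s[1]**2)
E
python3 - <<'E'
from h import *
for n,box in (("scene",(180,130,400,330)),("side",(190,120,400,250))):
    im=cv2.imread(f"pics/{n}0.png");D=np.load(f"pics/{n}0.npy");p=bot.camera_params(n)
    x0,y0,x1,y1=box
    c=im[y0:y1,x0:x1];s=min(800/c.shape[1],600/c.shape[0])
    cv2.imwrite(f"pics/{n}0crop.png",cv2.resize(c,None,fx=s,fy=s,interpolation=cv2.INTER_CUBIC));print(s)
    C=cloud(p,D);z=C[...,2]
    print(n,"plate",np.median(z[y0:y1,x0:x1][(z[y0:y1,x0:x1]>.06)&(z[y0:y1,x0:x1]<.08)]))
    # colour mask: bright
    g=im.min(2)
    m=np.zeros((400,640),np.uint8);m[y0:y1,x0:x1]=((g>165)[y0:y1,x0:x1])*255
    cn,h=cv2.findContours(m,cv2.RETR_CCOMP,cv2.CHAIN_APPROX_NONE)
    for k,cc in enumerate(cn):
        if cv2.contourArea(cc)<60: continue
        e=cv2.fitEllipse(cc) if len(cc)>5 else None
        zz=np.median(z[cc[:,0,1],cc[:,0,0]])
        P=onz(p,cc[:,0],.097);ce,r=circ(P)
        print(k,h[0][k],np.round(e[0],1),cv2.contourArea(cc),"z",zz.round(4),"circ@97",ce.round(4),2*r)
    # height mask
    for lo,hi,name in ((.09,.104,'97'),(.112,.13,'pintop')):
        m=np.zeros((400,640),np.uint8);m[y0:y1,x0:x1]=((z>lo)&(z<hi))[y0:y1,x0:x1]*255
        cn,h=cv2.findContours(m,cv2.RETR_EXTERNAL,cv2.CHAIN_APPROX_NONE)
        for cc in cn:
            if cv2.contourArea(cc)<8: continue
            mm=cv2.drawContours(np.zeros_like(m),[cc],-1,255,-1)&m
            q=C[mm>0];print(name,cv2.minEnclosingCircle(cc)[0],"med",np.median(q,0).round(4),"mm",q.min(0).round(4),q.max(0).round(4))
E
```

```text
3.0
scene plate 0.07042457656315199
8 [ 9  7 -1 -1] [208.6 302.5] 1335.0 z 0.1019 circ@97 [0.9213 0.0192] 0.09270814260610284
24 [26 23 25 -1] [280.7 257. ] 1258.0 z 0.0975 circ@97 [0.7589 0.0362] 0.08641142719576052
25 [-1 -1 -1 24] [280.8 256.7] 474.0 z 0.0972 circ@97 [0.7587 0.0365] 0.05311419815920171
38 [40 37 39 -1] [241.5 224.9] 711.5 z 0.097 circ@97 [ 0.7667 -0.0806] 0.07232697147750883
39 [-1 -1 -1 38] [241. 225.] 201.0 z 0.0975 circ@97 [ 0.7688 -0.081 ] 0.0374513268726772
45 [47 44 46 -1] [316.5 196.3] 150.0 z 0.0695 circ@97 [ 0.6012 -0.0259] 0.03480674923128181
97 (227.13157653808594, 293.5) med [0.9031 0.0205 0.1009] mm [ 0.8592 -0.1015  0.0901] [0.9875 0.1414 0.104 ]
97 (281.131591796875, 258.2631530761719) med [0.7616 0.0405 0.0974] mm [ 0.716  -0.0083  0.09  ] [0.8036 0.0831 0.1013]
97 (241.1216278076172, 225.95945739746094) med [ 0.7712 -0.077   0.0973] mm [ 0.7327 -0.117   0.09  ] [ 0.806  -0.0422  0.1014]
97 (346.5, 209.0) med [0.5766 0.0426 0.0921] mm [0.5657 0.0315 0.0901] [0.5869 0.0526 0.0964]
97 (364.1190490722656, 173.40475463867188) med [0.4771 0.0028 0.0973]
[... 260 characters left out ...]
0.4815 0.0071 0.1256]
3.8095238095238093
side plate 0.06973433373967536
97 (319.6666564941406, 200.0) med [0.5744 0.0421 0.092 ] mm [0.5654 0.0307 0.0902] [0.585  0.0536 0.0941]
97 (367.1363525390625, 186.40908813476562) med [0.472  0.0059 0.0974] mm [ 0.4653 -0.0015  0.0918] [0.478  0.0087 0.1038]
97 (235.5, 194.5) med [0.7564 0.0413 0.0966] mm [ 0.7125 -0.0081  0.09  ] [0.8014 0.0827 0.1002]
97 (196.0, 168.5) med [ 0.8647 -0.0555  0.0995] mm [ 0.8572 -0.1002  0.09  ] [0.8873 0.0325 0.1028]
97 (239.5, 155.5) med [ 0.7664 -0.0752  0.0967] mm [ 0.7305 -0.1155  0.0901] [ 0.8033 -0.0414  0.0997]
pintop (368.5, 180.0) med [0.4709 0.0045 0.1211] mm [ 0.4656 -0.0056  0.1121] [0.4772 0.0094 0.1236]
```

View pics/scene0crop.png

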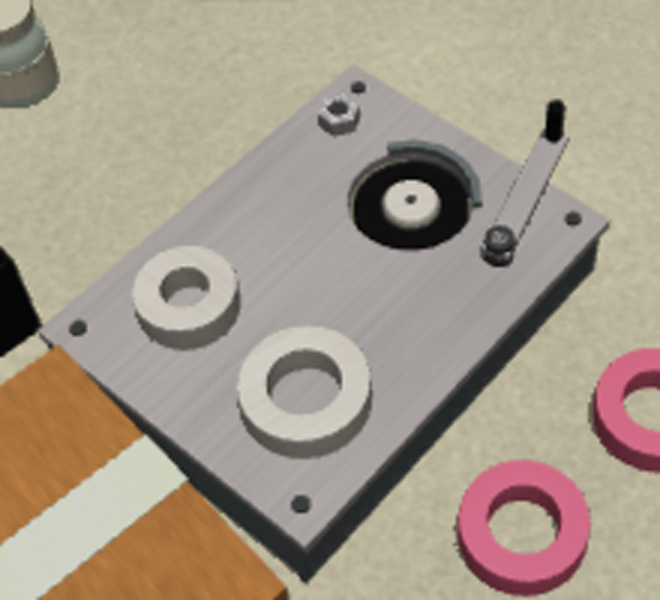

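View pics/side0crop.png

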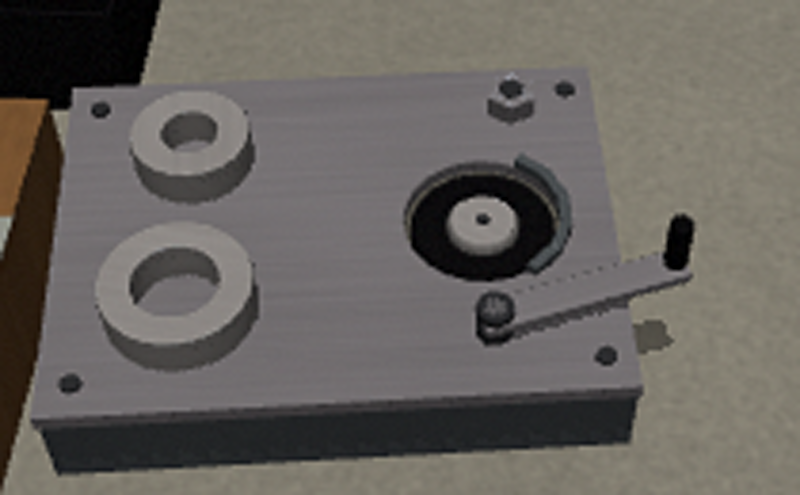

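```bash
python3 - <<'E'
from h import *
pts={}
for n,box,th in (("scene",(290,170,345,220),165),("side",(290,155,345,200),150)):
    im=cv2.imread(f"pics/{n}0.png");D=np.load(f"pics/{n}0.npy");p=bot.camera_params(n);C=cloud(p,D)
    x0,y0,x1,y1=box
    # black seat region ->outer contour convex hull at well rim ; ring tops
    g=im.max(2)
    m=np.zeros((400,640),np.uint8);m[y0:y1,x0:x1]=((g<60)[y0:y1,x0:x1])*255
    cn,_=cv2.findContours(m,cv2.RETR_EXTERNAL,cv2.CHAIN_APPROX_NONE)
    cc=max(cn,key=cv2.contourArea);P=onz(p,cc[:,0],.065);print(n,"well dark",circ(P),cv2.contourArea(cc))
    # shaft top: bright blob inside
    b=np.zeros((400,640),np.uint8);b[y0:y1,x0:x1]=((im.min(2)>100)[y0:y1,x0:x1])*255
    fill=cv2.drawContours(np.zeros_like(m),[cv2.convexHull(cc)],-1,255,-1)
    fill=cv2.erode(fill,np.ones((5,5)))
    cn,_=cv2.findContours(b&fill,cv2.RETR_EXTERNAL,cv2.CHAIN_APPROX_NONE)
    for c2 in cn:
        if cv2.contourArea(c2)>40:
            P=onz(p,c2[:,0],.069);print(" shaft",circ(P),cv2.minEnclosingCircle(c2),cv2.contourArea(c2),np.median(C[c2[:,0,1],c2[:,0,0]],0))
    # plate top: mask by height, min area rect
    z=C[...,2]
    k=((z>.064)&(z<.08)&(C[...,0]>.4)&(C[...,0]<.95)&(abs(C[...,1])<.25)).astype(np.uint8)*255
    k=cv2.morphologyEx(k,cv2.MORPH_OPEN,np.ones((3,3)))
    cn,_=cv2.findContours(k,cv2.RETR_EXTERNAL,cv2.CHAIN_APPROX_NONE);cc=max(cn,key=cv2.contourArea)
    P=onz(p,cc[:,0],.07)
    r=cv2.minAreaRect((P[:,:2]*1000).astype(np.float32));print(" plate",r,cv2.boxPoints(r).round(1).tolist())
E
```

```text
scene well dark (array([ 0.58238304, -0.04405798]), np.float64(0.045672011572743317)) 900.0
 shaft (array([ 0.58763162, -0.040959  ]), np.float64(0.02054843811053227)) ((316.5, 197.0), 8.732224464416504) 195.0 [ 0.58732066 -0.0409732   0.0687669 ]
 plate ((676.320556640625, -30.765396118164062), (342.8299255371094, 263.261962890625), 6.662968635559082) [[490.79998779296875, 80.0999984741211], [521.2999877929688, -181.39999389648438], [861.9000244140625, -141.60000610351562], [831.2999877929688, 119.9000015258789]]
side well dark (array([ 0.58296732, -0.04377374]), np.float64(0.046300718479337144)) 895.5
 shaft (array([ 0.58498973, -0.04002862]), np.float64(0.01896247753644036)) ((316.0, 177.0), 8.24631118774414) 157.0 [ 0.58530343 -0.04150872  0.06831144]
 plate ((673.790283203125, -29.202468872070312), (339.8235168457031, 264.7434387207031), 6.534709930419922) [[489.8999938964844, 83.0], [520.0, -180.10000610351562], [857.7000122070312, -141.39999389648438], [827.5, 121.5999984741211]]
```

Named candidates, by scene pixel:
- **Large silver ring (281,258):** outside diameter measures about 88–90 mm, 0.76 m ahead. This is the one meant.
- **Small silver ring (241,226):** measures about 73 mm. It stays where it is.
- **Pink and green rings:** excluded by colour.

The enlarged crop confirms this choice. Shaft is at (0.586, -0.0405), top z about 0.069. Bench +x is at about 186.6°. The pivot measures (0.575, 0.042), which fits. The keeper is at about 1.32 rad.

The plan:
1. Put the shut fingers into the bore and tow the ring into the lip.
2. Press it down with the fingers open.
3. Push the pin with the fingers shut.

Request:
{"api": "arm_command", "payload": {
  "moves": [
    [0.75,0.84,0,-0.133],
    [0.75,0.84,0,-0.133],
    [0.75,0.84,0,-0.133],
    [0.75,0.84,0,-0.133],
    [0.75,0.84,0,-0.133],
    [0.75,0.84,0,-0.133],
    [0.75,0.84,0,-0.133],
    [0.75,0.84,0,-0.133],
    [0.75,0.84,0,-0.133],
    [0.75,0.84,0,-0.133]
  ],
  "fingers": -1,
  "squeeze": 40
}}

```text
clock: 0.98
eef_pos: [0.3868, -0.382, 0.2306]
tool_rot: [[-0.0, 0.116, -0.993], [0.001, -0.993, -0.116], [-1.0, -0.001, 0.0]]
ft_force: [0.2, -0.2, -0.1]
width: 0.003
```

Request:
{"api": "arm_command", "payload": {
  "moves": [
    [0.75,0.84,0,0],
    [0.75,0.84,0,0],
    [0.75,0.84,0,0],
    [0.75,0.84,0,0],
    [0.75,0.84,0,0],
    [0.75,0.84,0,0],
    [0.75,0.84,0,0],
    [0.75,0.84,0,0],
    [0.75,0.84,0,0],
    [0.75,0.84,0,0]
  ]
}}

```text
clock: 1.82
eef_pos: [0.5735, -0.1732, 0.2302]
tool_rot: [[-0.001, 0.115, -0.993], [0.001, -0.993, -0.115], [-1.0, -0.001, 0.001]]
ft_force: [-0.3, -0.8, 0.1]
width: -0.0
```

Request:
{"api": "arm_command", "payload": {
  "moves": [
    [0.74,0.84,0,0],
    [0.74,0.84,0,0],
    [0.74,0.84,0,0],
    [0.74,0.84,0,0],
    [0.74,0.84,0,0],
    [0.74,0.84,0,0],
    [0.74,0.84,-0.2,0],
    [0.74,0.84,-0.2,0],
    [0.74,0.84,-0.2,0],
    [0.74,0.84,-0.2,0]
  ]
}}

```text
clock: 2.65
eef_pos: [0.7572, 0.0346, 0.179]
tool_rot: [[-0.005, 0.114, -0.993], [0.0, -0.994, -0.114], [-1.0, -0.001, 0.005]]
ft_force: [0.6, 0.2, 0.9]
width: -0.001
```

```bash
python3 - <<'E'
from h import *
o=bot.get_obs();print(o['clock'],o['eef_pos'],o['joint_pos'])
n='wrist';p=bot.camera_params(n);im,D=bot.get_image(n);cv2.imwrite("pics/w1.png",im);np.save("pics/w1.npy",D)
C=cloud(p,D);z=C[...,2]
m=((z>.09)&(z<.104)).astype(np.uint8)*255
cn,_=cv2.findContours(m,cv2.RETR_CCOMP,cv2.CHAIN_APPROX_NONE)
for c in cn:
    if cv2.contourArea(c)>300: print(cv2.minEnclosingCircle(c),circ(onz(p,c[:,0],.097)))
E
```

```text
2.65 [0.75722096 0.03459364 0.17899854] [1.70592646e+00 3.85632839e+01 7.60905740e+01 2.84453499e-02
 6.56278666e+01 8.51603885e+01]
((453.41192626953125, 206.953369140625), 44.795433044433594) (array([ 0.76958066, -0.07924253]), np.float64(0.03678572108197621))
((452.0, 207.5), 20.52447509765625) (array([ 0.7700132 , -0.07857094]), np.float64(0.015910393449363947))
((318.208740234375, 203.0), 51.829959869384766) (array([0.76066574, 0.03655824]), np.float64(0.04335338427811124))
((318.0, 204.0), 29.274662017822266) (array([0.76030375, 0.03647676]), np.float64(0.024222136222994465))
((368.0, 24.100000381469727), 179.6241912841797) (array([0.88692485, 0.01482582]), np.float64(0.08575956768976829))
```

View pics/w1.png

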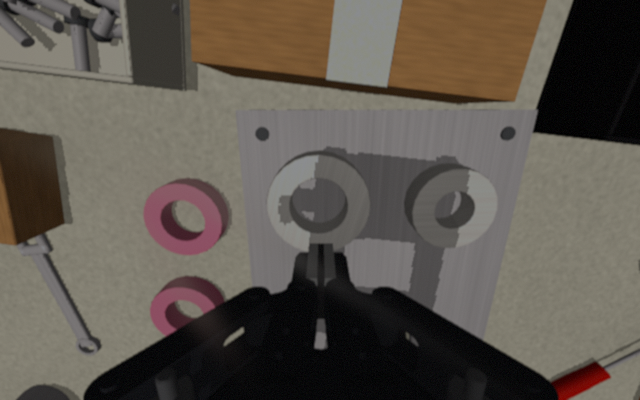

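The wrist view shows the large ring at (318,203) and its bore under the finger tips. It gives the centre as (0.7605, 0.0365), within 2 mm of the scene camera. I'm lowering the shut fingers into the bore.

Request:
{"api": "arm_command", "payload": {
  "moves": [
    [0.01,0.008,-0.15,0],
    [0.01,0.008,-0.27,0],
    [0.01,0.008,-0.29,0],
    [0.01,0.008,-0.32,0],
    [0.01,0.008,-0.35,0],
    [0.01,0.008,-0.38,0],
    [0.01,0.008,-0.405,0],
    [0.01,0.008,-0.405,0],
    [0.01,0.008,-0.405,0]
  ]
}}

```text
clock: 3.45
eef_pos: [0.7606, 0.0364, 0.0797]
tool_rot: [[-0.002, 0.113, -0.994], [0.0, -0.994, -0.113], [-1.0, -0.001, 0.002]]
ft_force: [-0.5, -0.7, -0.3]
width: 0.002
```

```bash
python3 - <<'E'
from h import *
o=bot.get_obs();print(o['clock'],o['eef_pos'],o['ft_force'])
im,D=bot.get_image('scene');cv2.imwrite("pics/s2.png",cv2.resize(im[130:330,180:400],None,fx=3,fy=3))
e=np.array(o['eef_pos'])
S=np.array([.586,-.0405]);a=np.radians(186.6);X=np.array([np.cos(a),np.sin(a)]);Y=np.array([-X[1],X[0]])
b=e[:2]-S;print("bench",b@X,b@Y)
for q in ((-.11,0),(-.07,0),(-.03,0),(0.0,0),(.009,0),(.012,0)):
    w=S+q[0]*X+q[1]*Y;print(q,w,((w-e[:2])/.25).round(3))
E
```

```text
3.45 [0.76056902 0.03639509 0.07971718] [-0.46230392 -0.70664836 -0.26913908]
bench -0.18225020981229972 -0.05632102603402146
(-0.11, 0) [ 0.695271   -0.02785691] [-0.261 -0.257]
(-0.07, 0) [ 0.65553609 -0.0324544 ] [-0.42  -0.275]
(-0.03, 0) [ 0.61580118 -0.03705189] [-0.579 -0.294]
(0.0, 0) [ 0.586  -0.0405] [-0.698 -0.308]
(0.009, 0) [ 0.57705965 -0.04153443] [-0.734 -0.312]
(0.012, 0) [ 0.57407953 -0.04187925] [-0.746 -0.313]
```

View pics/s2.png

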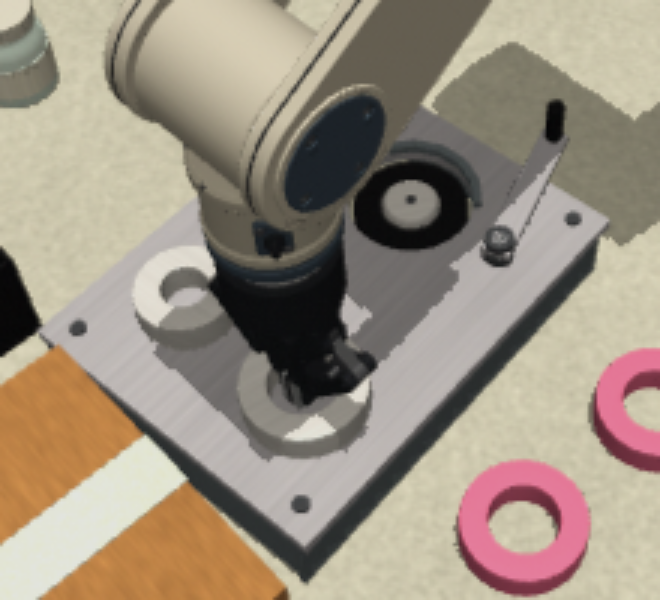

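The fingers stand in the bore at scene crop (300,385), with negligible contact force. I'm towing towards the bench centreline, then along bench +x.

Request:
{"api": "arm_command", "payload": {
  "moves": [
    [-0.02,-0.025,0,0],
    [-0.045,-0.05,0,0],
    [-0.07,-0.08,0,0],
    [-0.1,-0.11,0,0],
    [-0.13,-0.14,0,0],
    [-0.16,-0.17,0,0],
    [-0.19,-0.2,0,0],
    [-0.22,-0.23,0,0],
    [-0.26,-0.257,0,0],
    [-0.3,-0.262,0,0],
    [-0.34,-0.267,0,0],
    [-0.38,-0.272,0,0]
  ]
}}

```text
clock: 4.5
eef_pos: [0.6648, -0.0322, 0.08]
tool_rot: [[-0.001, 0.113, -0.994], [0.0, -0.994, -0.113], [-1.0, -0.0, 0.001]]
ft_force: [3.3, 0.8, 1.6]
width: 0.003
```

```bash
python3 - <<'E'
from h import *
o=bot.get_obs();print(o['clock'],o['eef_pos'],o['ft_force'])
S=np.array([.586,-.0405]);a=np.radians(186.6);X=np.array([np.cos(a),np.sin(a)]);Y=np.array([-X[1],X[0]])
for n in ('wrist','side','scene'):
    p=bot.camera_params(n);im,D=bot.get_image(n);cv2.imwrite(f"pics/{n}3.png",im)
    C=cloud(p,D);z=C[...,2]
    m=((z>.09)&(z<.104)&(C[...,0]<.75)&(C[...,0]>.55)&(im.max(2)>75)).astype(np.uint8)*255
    cn,_=cv2.findContours(m,cv2.RETR_EXTERNAL,cv2.CHAIN_APPROX_NONE)
    for c in cn:
        if cv2.contourArea(c)>100:
            P=onz(p,cv2.convexHull(c)[:,0],.097);ce,r=circ(P);b=ce-S;print(n,ce,2*r,"bench",b@X,b@Y)
e=o['eef_pos'];b=e[:2]-S;print(b@X,b@Y)
for q in ((-.02,0),(0.0,0),(.009,0),(.012,0)):
    w=S+q[0]*X+q[1]*Y;print(q,w,((w-e[:2])/.25).round(3))
E
```

```text
4.5 [ 0.66479215 -0.03219879  0.07998814] [3.3077293  0.80121205 1.5880936 ]
wrist [ 0.67942631 -0.03013559] 0.08702055299973079 bench -0.0939984092475269 0.00044243439612923153
wrist [ 0.75998263 -0.08017084] 0.05832761060230526 bench -0.16826995522092483 0.05940499787593677
side [ 0.67395946 -0.02709895] 0.08950505514350722 bench -0.08891681215899225 -0.00320242731619005
scene [ 0.7683883  -0.07805601] 0.07118562665800135 bench -0.17686298984297322 0.0582703093441425
scene [ 0.67747188 -0.02785083] 0.0909852701364623 bench -0.09231953278569963 -0.0020518228744634843
scene [ 0.70977195 -0.4175416 ] 0.05765382281383259 bench -0.07961559659251956 0.3887688478669042
-0.07922409484194387 0.0008099543349187777
(-0.02, 0) [ 0.60586746 -0.03820126] [-0.236 -0.024]
(0.0, 0) [ 0.586  -0.0405] [-0.315 -0.033]
(0.009, 0) [ 0.57705965 -0.04153443] [-0.351 -0.037]
(0.012, 0) [ 0.57407953 -0.04187925] [-0.363 -0.039]
```

View pics/wrist3.png

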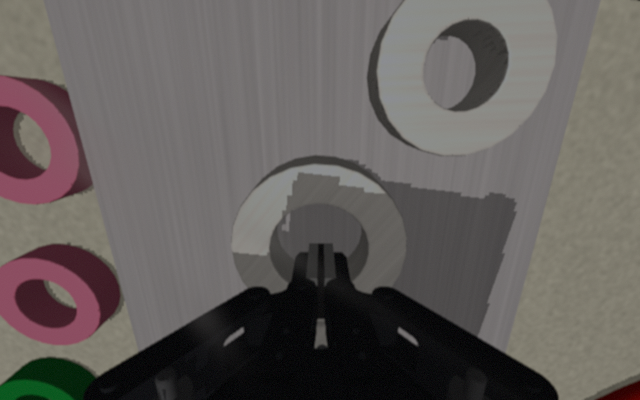

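The large ring, at wrist (318,240), follows about 13 mm behind the fingers and is centred within 2 mm of y=0. I'm continuing slowly to the shaft.

Request:
{"api": "arm_command", "payload": {
  "moves": [
    [-0.03,-0.005,0,0],
    [-0.06,-0.008,0,0],
    [-0.09,-0.012,0,0],
    [-0.12,-0.015,0,0],
    [-0.15,-0.017,0,0],
    [-0.18,-0.02,0,0],
    [-0.21,-0.023,0,0],
    [-0.24,-0.026,0,0],
    [-0.27,-0.029,0,0],
    [-0.29,-0.031,0,0],
    [-0.305,-0.033,0,0],
    [-0.32,-0.034,0,0]
  ]
}}

```text
clock: 5.65
eef_pos: [0.5835, -0.0403, 0.0795]
tool_rot: [[-0.004, 0.113, -0.994], [0.0, -0.994, -0.113], [-1.0, -0.001, 0.004]]
ft_force: [1.2, 0.6, -0.7]
width: -0.003
```

Request:
{"api": "arm_command", "payload": {
  "moves": [
    [-0.01,0,0,0],
    [-0.018,-0.001,0,0],
    [-0.025,-0.002,0,0],
    [-0.032,-0.003,0,0],
    [-0.032,-0.003,0,0]
  ]
}}

```text
clock: 6.07
eef_pos: [0.5749, -0.0411, 0.0793]
tool_rot: [[-0.005, 0.113, -0.994], [0.0, -0.994, -0.113], [-1.0, -0.001, 0.005]]
ft_force: [0.2, -0.1, 0.0]
width: 0.002
```

```bash
cat > st.py <<'E'
from h import *
import sys
t=sys.argv[1]
o=bot.get_obs();e=o['eef_pos'];print(o['clock'],e,o['ft_force'])
S=np.array([.586,-.0405]);a=np.radians(186.6);X=np.array([np.cos(a),np.sin(a)]);Y=np.array([-X[1],X[0]])
b=e[:2]-S;print("tcp bench",b@X,b@Y)
for n in ('wrist','side','scene'):
    p=bot.camera_params(n);im,D=bot.get_image(n);cv2.imwrite(f"pics/{n}{t}.png",im)
    C=cloud(p,D)
    B=C[...,:2]-S;r=np.hypot(B[...,0],B[...,1]);z=C[...,2]
    k=(r>.027)&(r<.042)&(im.max(2)>75)&(z>.055)&(z<.103)
    q=z[k];print(n,k.sum(),"ring z pct",np.percentile(q,[10,50,90]).round(4) if len(q) else None)
    zt=np.median(q)
    bx,by=B@X,B@Y
    m=((abs(z-zt)<.004)&(bx>-.1)&(r<.1)&(im.min(2)>75)).astype(np.uint8)*255
    cv2.imwrite(f"pics/{n}{t}m.png",m)
E
python3 st.py 4; python3 -c "
import cv2
a=cv2.imread('pics/scene4.png')[130:280,240:400];b=cv2.imread('pics/side4.png')[110:260,240:400]
cv2.imwrite('pics/c4.png',cv2.resize(cv2.hconcat([a,b]),None,fx=2.5,fy=2.5))"
```

```text
6.0667 [ 0.57494786 -0.04109565  0.07933915] [ 0.21746719 -0.13042082  0.04444843]
tcp bench 0.011047354962624987 -0.0006786027897440876
wrist 8319 ring z pct [0.0873 0.0881 0.0888]
side 379 ring z pct [0.0864 0.088  0.0894]
scene 427 ring z pct [0.0847 0.0885 0.0903]
```

View pics/c4.png

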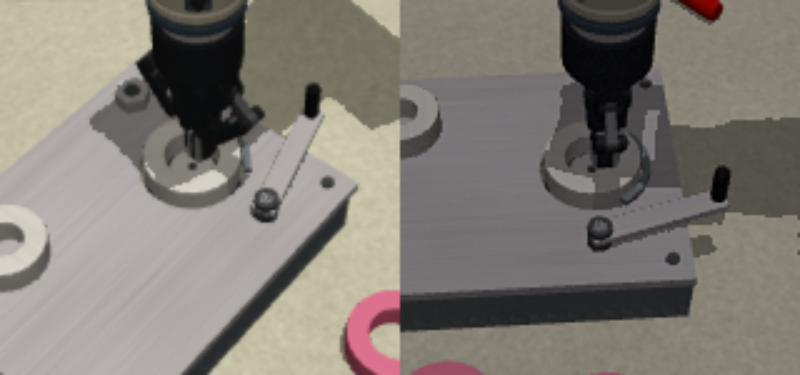

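View pics/wrist4.png

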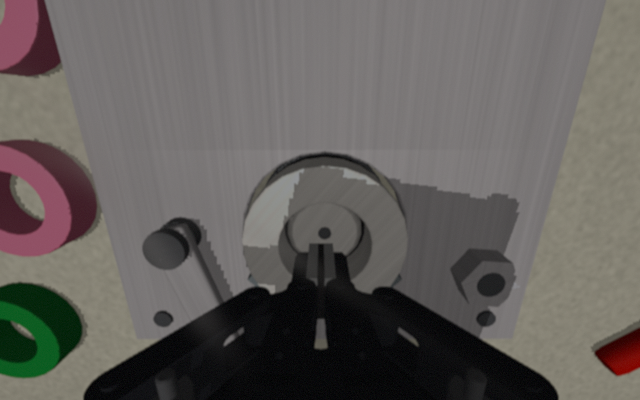

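The ring has dropped over the shaft: its top reads z = 0.088 in all three views, as expected, and the shaft's centre dot shows through the bore at wrist (324,233). Next I raise the fingers, centre on the shaft and open them to about 56 mm for pressing.

Request:
{"api": "arm_command", "payload": {
  "moves": [
    [0.02,0.001,0,0],
    [0.02,0.001,0,0],
    [0.02,0.001,0.08,0],
    [0.044,0.002,0.2,0],
    [0.044,0.002,0.2,0],
    [0.044,0.002,0.2,0],
    [0.044,0.002,0.2,0]
  ]
}}

```text
clock: 6.8
eef_pos: [0.5864, -0.0405, 0.1293]
tool_rot: [[-0.005, 0.113, -0.994], [0.0, -0.994, -0.113], [-1.0, -0.001, 0.005]]
ft_force: [0.2, -0.3, 0.3]
width: 0.003
```

Request:
{"api": "arm_command", "payload": {
  "moves": [
    [0,0,0,0],
    [0,0,0,0],
    [0,0,0,0],
    [0,0,0,0],
    [0,0,0,0],
    [0,0,0,0],
    [0,0,0,0],
    [0,0,0,0]
  ],
  "fingers": 0.32
}}

```text
clock: 7.47
eef_pos: [0.5864, -0.0405, 0.1293]
tool_rot: [[-0.005, 0.113, -0.994], [0.0, -0.994, -0.113], [-1.0, -0.001, 0.005]]
ft_force: [-0.2, 0.1, -0.3]
width: 0.658
```

```bash
python3 st.py 5; python3 -c "
import cv2
a=cv2.imread('pics/scene5.png')[130:280,240:400];b=cv2.imread('pics/side5.png')[110:260,240:400]
cv2.imwrite('pics/c5.png',cv2.resize(cv2.hconcat([a,b]),None,fx=2.5,fy=2.5))"
```

```text
7.4667 [ 0.58639523 -0.04054463  0.12929245] [-0.18654856  0.12590466 -0.34230986]
tcp bench -0.00038748226098802755 8.975673585539337e-05
wrist 5737 ring z pct [0.0873 0.0881 0.0889]
side 415 ring z pct [0.0864 0.0881 0.0895]
scene 510 ring z pct [0.0824 0.0886 0.0904]
```

View pics/c5.png

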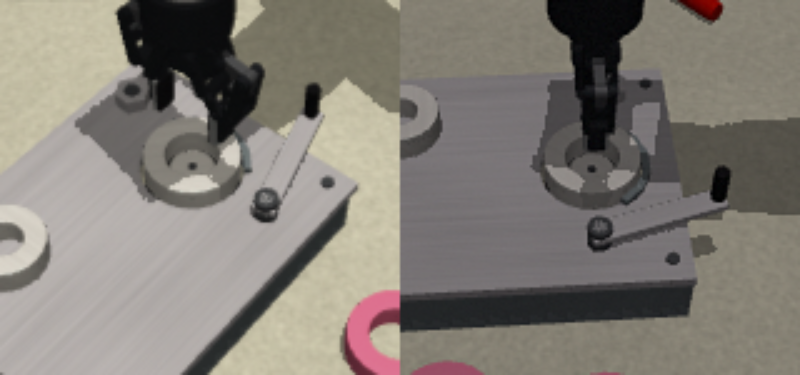

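View pics/wrist5.png

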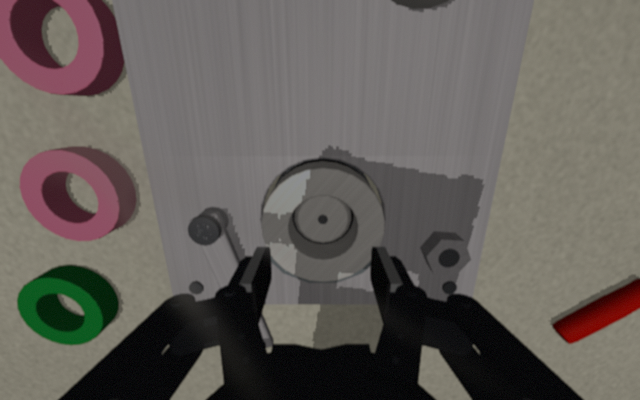

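The fingers are astride the bore, with tips at wrist (262,255) and (380,255) over the ring wall at about r = 28–36 mm. I'm pressing down in small steps and watching the force.

Request:
{"api": "arm_command", "payload": {
  "moves": [
    [-0.001,0,-0.08,0],
    [-0.001,0,-0.14,0],
    [-0.001,0,-0.16,0],
    [-0.001,0,-0.172,0],
    [-0.001,0,-0.18,0],
    [-0.001,0,-0.19,0],
    [-0.001,0,-0.2,0],
    [-0.001,0,-0.205,0]
  ]
}}

```text
clock: 8.28
eef_pos: [0.5864, -0.0406, 0.0793]
tool_rot: [[-0.004, 0.113, -0.994], [0.0, -0.994, -0.113], [-1.0, -0.001, 0.004]]
ft_force: [-4.0, 0.0, 8.0]
width: 0.659
```

Request:
{"api": "arm_command", "payload": {
  "moves": [
    [0,0,-0.008,0],
    [0,0,-0.014,0],
    [0,0,-0.02,0],
    [0,0,-0.026,0],
    [0,0,-0.032,0],
    [0,0,-0.032,0]
  ]
}}

```text
clock: 8.78
eef_pos: [0.5864, -0.0406, 0.0724]
tool_rot: [[-0.004, 0.113, -0.994], [0.0, -0.994, -0.113], [-1.0, -0.001, 0.004]]
ft_force: [-2.7, 1.3, 4.8]
width: 0.66
```

Request:
{"api": "arm_command", "payload": {
  "moves": [
    [0,0,-0.008,0],
    [0,0,-0.014,0],
    [0,0,-0.02,0],
    [0,0,-0.02,0]
  ]
}}

```text
clock: 9.12
eef_pos: [0.5864, -0.0406, 0.0687]
tool_rot: [[-0.004, 0.113, -0.994], [0.0, -0.994, -0.113], [-1.0, -0.001, 0.004]]
ft_force: [-2.8, 0.7, 6.3]
width: 0.662
```

Request:
{"api": "arm_command", "payload": {
  "moves": [
    [0,0,-0.008,0],
    [0,0,-0.014,0],
    [0,0,-0.018,0],
    [0,0,-0.018,0]
  ]
}}

```text
clock: 9.45
eef_pos: [0.5866, -0.0406, 0.0684]
tool_rot: [[-0.003, 0.113, -0.994], [0.0, -0.994, -0.113], [-1.0, -0.001, 0.003]]
ft_force: [-13.1, 0.8, 35.4]
width: 0.656
```

```bash
python3 st.py 6;python3 -c "
import cv2
a=cv2.imread('pics/scene6.png')[130:280,240:400];b=cv2.imread('pics/side6.png')[110:260,240:400]
cv2.imwrite('pics/c6.png',cv2.resize(cv2.hconcat([a,b]),None,fx=2.5,fy=2.5))"
```

```text
9.45 [ 0.58662242 -0.04057003  0.06840649] [-13.12878317   0.76961692  35.36991315]
tcp bench -0.0006102470213059274 0.00014111005641833033
wrist 7190 ring z pct [0.0719 0.0726 0.0733]
side 340 ring z pct [0.0711 0.0726 0.0742]
scene 303 ring z pct [0.0698 0.0729 0.0749]
```

View pics/c6.png

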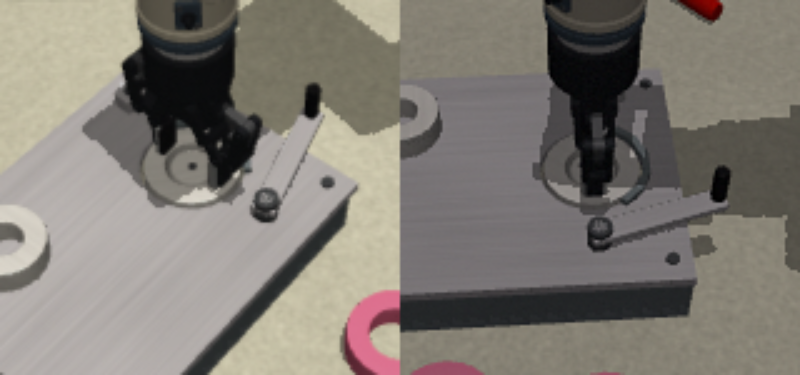

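At the hard stop: 35 N, with the ring top at 0.0727 in all three views, about 15.4 mm lower. I'm retracting and shutting the fingers.

Request:
{"api": "arm_command", "payload": {
  "moves": [
    [-0.001,0,0.05,0],
    [-0.001,0,0.15,0],
    [-0.001,0,0.32,0],
    [-0.001,0,0.36,0],
    [-0.001,0,0.36,0],
    [-0.001,0,0.36,0]
  ]
}}

```text
clock: 10.1
eef_pos: [0.5872, -0.0407, 0.1597]
tool_rot: [[0.0, 0.113, -0.994], [-0.0, -0.994, -0.113], [-1.0, 0.0, -0.0]]
ft_force: [0.4, -0.4, -1.1]
width: 0.662
```

Request:
{"api": "arm_command", "payload": {
  "moves": [
    [0,0,0,-0.08],
    [0,0,0,-0.16],
    [0,0,0,-0.24],
    [0,0,0,-0.32],
    [0,0,0,-0.4],
    [0,0,0,-0.4],
    [0,0,0,-0.4],
    [0,0,0,-0.4]
  ],
  "fingers": -1
}}

```text
clock: 10.77
eef_pos: [0.5866, -0.0406, 0.1588]
tool_rot: [[-0.002, -0.489, -0.872], [-0.0, -0.872, 0.489], [-1.0, 0.001, 0.001]]
ft_force: [0.1, 0.4, -0.5]
width: 0.003
```

```bash
python3 st.py 7;python3 - <<'E'
from h import *
o=bot.get_obs();e=o['eef_pos'];print(e,np.degrees(np.arctan2(-o['tool_rot'][1][2],-o['tool_rot'][0][2])),o['joint_pos'])
px={}
for n,box in (('scene',(350,155,375,185)),('side',(355,165,380,195))):
    im=cv2.imread(f"pics/{n}7.png");p=bot.camera_params(n)
    x0,y0,x1,y1=box
    m=np.zeros((400,640),np.uint8);m[y0:y1,x0:x1]=(im.max(2)<50)[y0:y1,x0:x1]*255
    cn,_=cv2.findContours(m,cv2.RETR_EXTERNAL,cv2.CHAIN_APPROX_NONE);c=max(cn,key=cv2.contourArea)
    M=cv2.moments(c);px[n]=(M['m10']/M['m00'],M['m01']/M['m00']);print(n,px[n],cv2.boundingRect(c))
P,gap=tri(bot.camera_params('scene'),px['scene'],bot.camera_params('side'),px['side']);print("pin mid",P,gap)
S=np.array([.586,-.0405]);a=np.radians(186.6);X=np.array([np.cos(a),np.sin(a)]);Y=np.array([-X[1],X[0]])
b=P[:2]-S;bb=np.array([b@X,b@Y]);th=np.arctan2(bb[0],bb[1]+.085);print(bb,"th",th,"r",np.hypot(bb[0],bb[1]+.085))
n=-np.array(o['tool_rot'])[:2,2];print("n world",n,"bench ang",np.degrees(np.arctan2(n@Y,n@X)))
d=.007+.011
def tool(t,dd):
    q=np.array([.112*np.sin(t),-.085+.112*np.cos(t)]);return S+q[0]*X+q[1]*Y-dd*n
w=tool(th,d+.015);print("start",w,((w-e[:2])/.25).round(3))
for k,t in enumerate(np.linspace(th,-.03,12)):
    v=tool(t,d);print(round(t,2),v.round(4),((v-w)/.25).round(3))
E
python3 -c "
import cv2
a=cv2.imread('pics/scene7.png')[130:280,240:400];b=cv2.imread('pics/side7.png')[110:260,240:400]
cv2.imwrite('pics/c7.png',cv2.resize(cv2.hconcat([a,b]),None,fx=2.5,fy=2.5))"
```

```text
10.7667 [ 0.58658595 -0.04059816  0.15875591] [ 0.0979956   0.39359636 -0.49309398]
tcp bench -0.0005707807225417761 0.00016485832250722396
wrist 3783 ring z pct [0.0719 0.0727 0.0735]
side 460 ring z pct [0.0708 0.0727 0.0743]
scene 509 ring z pct [0.0712 0.0733 0.0752]
[ 0.58696413 -0.04063908  0.15937551] -29.40599475174471 [-5.11520502e+00  2.64140455e+01  1.01029135e+02 -1.06221726e-02
  5.25795539e+01  1.14297244e+02]
scene (364.32659932659925, 169.82154882154882) (362, 164, 6, 13)
side (367.7420924574209, 183.2457420924574) (364, 176, 8, 15)
pin mid [ 0.47053022 -0.00256822  0.1010273 ] 0.000795758359346412
[ 0.11034477 -0.05095217] th 1.2715061835431052 r 0.11547823271481338
n world [ 0.8711624  -0.49099488] bench ang 143.9940052482553
start [0.44496557 0.01503535] [-0.568  0.223]
1.27 [0.458  0.0077] [ 0.052 -0.029]
1.15 [ 0.4641 -0.0041] [ 0.076 -0.077]
1.03 [ 0.4715 -0.0151] [ 0.106 -0.121]
0.92 [ 0.4801 -0.0251] [ 0.141 -0.161]
0.8 [ 0.4899 -0.0341] [ 0.18  -0.197]
0.68 [ 0.5006 -0.0418] [ 0.223 -0.227]
0.56 [ 0.5122 -0.0483] [ 0.269 -0.253]
0.44 [ 0.5245 -0.0533] [ 0.318 -0.273]
0.32 [ 0.5372 -0.0568] [ 0.369 -0.287]
0.21 [ 0.5503 -0.0588] [ 0.421 -0.295]
0.09 [ 0.5636 -0.0592] [ 0.474 -0.297]
-0.03 [ 0.5768 -0.058 ] [ 0.527 -0.292]
```

View pics/c7.png

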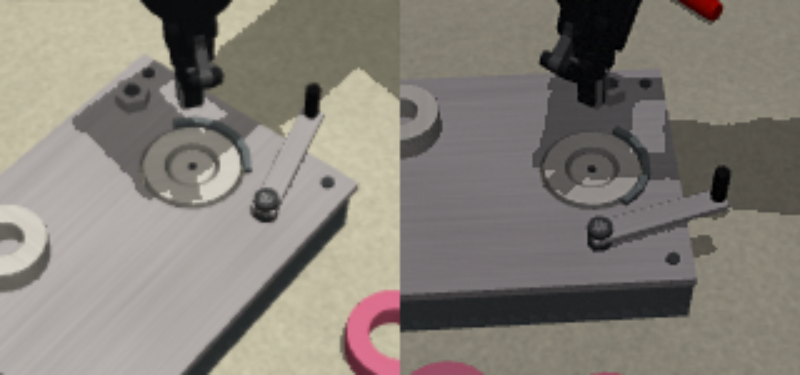

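The ring lies home with an even rim, at crop (193,167). Pin mid triangulates to (0.4705, -0.0026, 0.101), rays 0.8 mm apart, radius 115 mm against the stated 112. That is close enough for pushing. I'm moving to the far side of the pin.

Request:
{"api": "arm_command", "payload": {
  "moves": [
    [-0.14,0.05,0,0],
    [-0.28,0.11,0,0],
    [-0.42,0.17,0,0],
    [-0.57,0.225,0,0],
    [-0.57,0.225,0,0],
    [-0.57,0.225,-0.1,0],
    [-0.57,0.225,-0.18,0],
    [-0.57,0.225,-0.24,0],
    [-0.57,0.225,-0.25,0],
    [-0.57,0.225,-0.25,0]
  ]
}}

```text
clock: 11.75
eef_pos: [0.4441, 0.0156, 0.0963]
tool_rot: [[-0.002, -0.49, -0.872], [-0.0, -0.872, 0.49], [-1.0, 0.001, 0.002]]
ft_force: [0.5, -0.5, -0.4]
width: 0.001
```

```bash
python3 - <<'E'
from h import *
o=bot.get_obs();print(o['clock'],o['eef_pos'],o['ft_force'])
a=bot.get_image('scene')[0][100:250,270:430];b=bot.get_image('side')[0][110:260,290:450]
cv2.imwrite('pics/c8.png',cv2.resize(cv2.hconcat([a,b]),None,fx=2.5,fy=2.5))
E
```

```text
11.75 [0.44405244 0.01557104 0.09629067] [ 0.54301336 -0.47010374 -0.42447346]
```

View pics/c8.png

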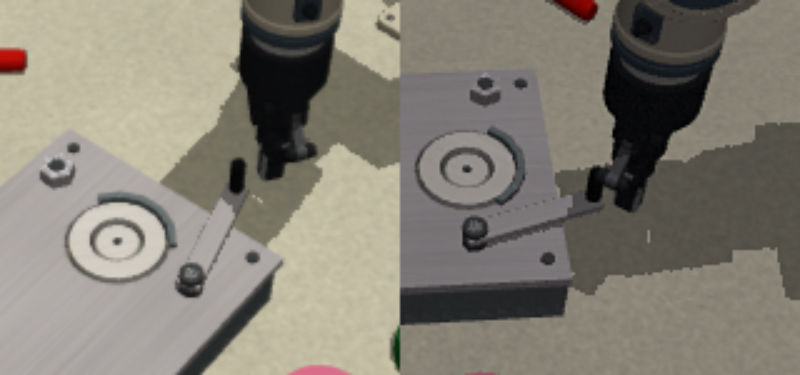

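The fingers stand clear on the far side of the pin, scene crop (270,170) against pin (237,175). I'm pushing along the arc.

Request:
{"api": "arm_command", "payload": {
  "moves": [
    [0.03,-0.015,0,0],
    [0.055,-0.03,0,0],
    [0.065,-0.055,0,0],
    [0.08,-0.08,0,0],
    [0.095,-0.1,0,0],
    [0.11,-0.125,0,0],
    [0.128,-0.145,0,0],
    [0.145,-0.163,0,0],
    [0.165,-0.182,0,0],
    [0.185,-0.199,0,0],
    [0.205,-0.215,0,0],
    [0.227,-0.229,0,0]
  ]
}}

```text
clock: 12.85
eef_pos: [0.5023, -0.0421, 0.0974]
tool_rot: [[0.0, -0.491, -0.871], [-0.0, -0.871, 0.491], [-1.0, 0.0, -0.0]]
ft_force: [-1.4, -0.1, -0.8]
width: 0.003
```

```bash
python3 - <<'E'
from h import *
o=bot.get_obs();print(o['clock'],o['eef_pos'],o['ft_force'])
a=bot.get_image('scene')[0][100:250,270:430];b=bot.get_image('side')[0][110:260,290:450]
cv2.imwrite('pics/c9.png',cv2.resize(cv2.hconcat([a,b]),None,fx=2.5,fy=2.5))
E
```

```text
12.85 [ 0.50226723 -0.04211489  0.09737848] [-1.40309879 -0.14441425 -0.84491356]
```

View pics/c9.png

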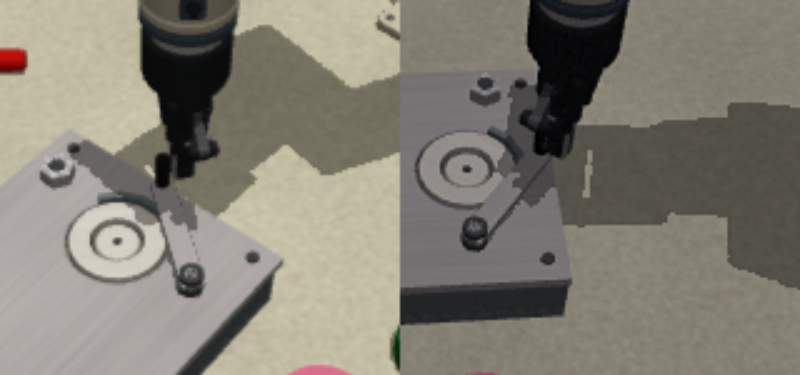

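The bar is following and is now at about 45°. Continuing.

Request:
{"api": "arm_command", "payload": {
  "moves": [
    [0.02,-0.013,0,0],
    [0.04,-0.025,0,0],
    [0.065,-0.036,0,0],
    [0.09,-0.045,0,0],
    [0.115,-0.053,0,0],
    [0.14,-0.059,0,0],
    [0.166,-0.064,0,0],
    [0.192,-0.067,0,0],
    [0.215,-0.068,0,0],
    [0.235,-0.068,0,0],
    [0.25,-0.068,0,0],
    [0.26,-0.067,0,0]
  ]
}}

```text
clock: 13.95
eef_pos: [0.5689, -0.0589, 0.0976]
tool_rot: [[0.002, -0.491, -0.871], [-0.0, -0.871, 0.491], [-1.0, -0.001, -0.002]]
ft_force: [-0.2, -0.3, 0.3]
width: 0.003
```

Request:
{"api": "arm_command", "payload": {
  "moves": [
    [0.01,0,0,0],
    [0.02,0,0,0],
    [0.025,0,0,0],
    [0.025,0,0,0]
  ]
}}

```text
clock: 14.28
eef_pos: [0.5742, -0.0586, 0.0974]
tool_rot: [[-0.0, -0.491, -0.871], [0.0, -0.871, 0.491], [-1.0, -0.0, 0.0]]
ft_force: [-4.5, 2.0, 3.0]
width: -0.0
```

```bash
cat > kp.py <<'E'
from h import *
import sys
o=bot.get_obs();print(o['clock'],o['eef_pos'],o['ft_force'])
a0=bot.get_image('scene')[0];b0=bot.get_image('side')[0]
cv2.imwrite(f'pics/{sys.argv[1]}a.png',a0);cv2.imwrite(f'pics/{sys.argv[1]}b.png',b0)
a=a0[120:270,240:400];b=b0[110:260,250:410]
cv2.imwrite(f'pics/{sys.argv[1]}.png',cv2.resize(cv2.hconcat([a,b]),None,fx=2.5,fy=2.5))
E
python3 kp.py c10
```

```text
14.2833 [ 0.57415995 -0.05862884  0.09736481] [-4.4977811   1.95629731  2.99531604]
```

View pics/c10.png

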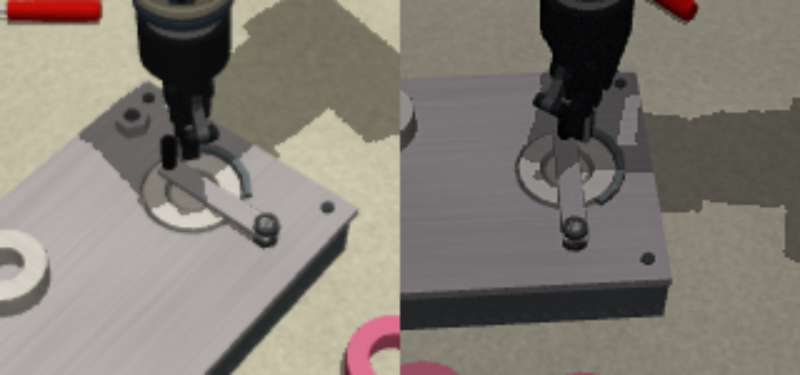

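Request:
{"api": "arm_command", "payload": {
  "moves": [
    [0.006,0,0,0],
    [0.01,0,0,0],
    [0.012,0,0,0],
    [0.012,0,0,0]
  ]
}}

```text
clock: 14.72
eef_pos: [0.5744, -0.0583, 0.0969]
tool_rot: [[-0.005, -0.491, -0.871], [0.001, -0.871, 0.491], [-1.0, 0.002, 0.005]]
ft_force: [-10.0, 2.3, 6.0]
width: -0.001
```

The pin did not move and the force rose to 10 N, so the bar is at its hard stop. I'm backing away along the face normal, then going up and clear.

Request:
{"api": "arm_command", "payload": {
  "moves": [
    [-0.03,0.015,0,0],
    [-0.08,0.045,0,0],
    [-0.12,0.065,0,0],
    [-0.12,0.065,0.1,0],
    [-0.12,0.065,0.25,0],
    [-0.2,0.065,0.4,0],
    [-0.5,0.065,0.5,0],
    [-0.5,0.065,0.5,0],
    [-0.5,0.065,0.5,0],
    [-0.5,0.065,0.5,0],
    [-0.5,0.065,0.5,0]
  ]
}}

```text
clock: 15.63
eef_pos: [0.4501, -0.0421, 0.2225]
tool_rot: [[-0.003, -0.491, -0.871], [0.0, -0.871, 0.491], [-1.0, 0.001, 0.002]]
ft_force: [0.4, -0.7, 0.1]
width: -0.0
```

```bash
python3 kp.py c11; python3 - <<'E'
from h import *
px={}
for n,f in (('scene','a'),('side','b')):
    im=cv2.imread(f"pics/c11{f}.png");p=bot.camera_params(n)
    T=np.linalg.inv(p['world_from_camera']);S=np.array([.586,-.0405]);a=np.radians(186.6);X=np.array([np.cos(a),np.sin(a)]);Y=np.array([-X[1],X[0]])
    w=np.r_[S+.027*Y,.104,1];c=T@w;u=int(K(p)*c[0]/c[2]+p['cx']);v=int(K(p)*c[1]/c[2]+p['cy'])
    x0,y0,x1,y1=u-10,v-14,u+10,v+14
    m=np.zeros((400,640),np.uint8);m[y0:y1,x0:x1]=(im.max(2)<45)[y0:y1,x0:x1]*255
    cn,_=cv2.findContours(m,cv2.RETR_EXTERNAL,cv2.CHAIN_APPROX_NONE);c=max(cn,key=cv2.contourArea);M=cv2.moments(c);px[n]=(M['m10']/M['m00'],M['m01']/M['m00']);print((u,v),px[n],cv2.boundingRect(c))
P,g=tri(bot.camera_params('scene'),px['scene'],bot.camera_params('side'),px['side'])
b=P[:2]-S;print(P,g,"bench",b@X,b@Y,"theta",np.arctan2(b@X,b@Y+.085))
# small ring and big ring height
p=bot.camera_params('scene')
for n in('scene','side'):
    p=bot.camera_params(n);im,D=bot.get_image(n);C=cloud(p,D);z=C[...,2]
    m=((z>.09)&(z<.104)&(C[...,0]>.7)&(C[...,0]<.83)&(C[...,1]<-.03)&(C[...,1]>-.14)).astype(np.uint8)*255
    cn,_=cv2.findContours(m,cv2.RETR_EXTERNAL,cv2.CHAIN_APPROX_NONE);c=max(cn,key=cv2.contourArea);q=C[m>0];print("small",n,(q.min(0)+q.max(0))/2)
    B=C[...,:2]-S;r=np.hypot(B[...,0],B[...,1]);k=(r>.027)&(r<.042)&(abs(B@X)>.015);print("ring",np.median(z[k&(B@X<0)]),np.median(z[k&(B@X>0)]))
E
```

```text
15.6333 [ 0.45013554 -0.04206864  0.22249731] [ 0.36801714 -0.67453098  0.14201546]
(307, 181) (307.08247422680415, 180.9209621993127) (305, 175, 6, 13)
(315, 158) (315.5081967213115, 158.31147540983608) (313, 152, 6, 14)
[ 0.58823876 -0.07063262  0.10163467] 0.000468005393901709 bench 0.001239436963446146 0.03019024296293953 theta 0.010759497529063715
small scene [ 0.76942283 -0.0799361   0.09569105]
ring 0.07345314755247179 0.07352107662199325
small side [ 0.76687342 -0.07880089  0.09518757]
ring 0.07291762390679724 0.07234979874914305
```

View pics/c11.png

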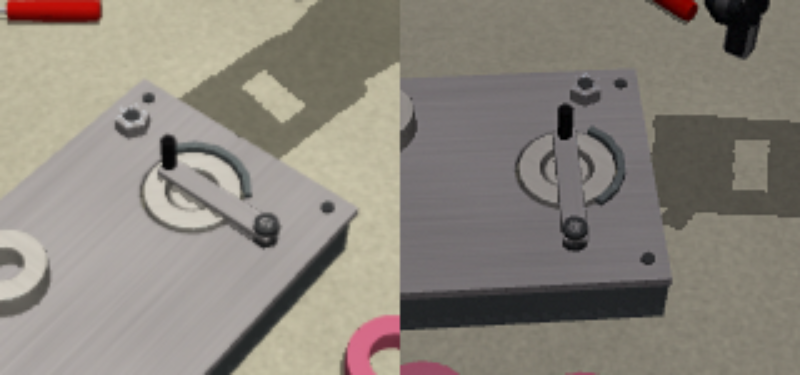

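The bar lies across the ring, with its pin at scene crop (168,152). Measured θ is 0.01 rad, the ring top is level at about 0.073, the small ring is unmoved, and the robot is clear. Handing in.

```bash
python3 -c "
from bench import bot
print(bot.hand_in())"
```

```text
the job is handed in; nothing more can be done
None
```

I towed the larger ring along the plate with the shut fingers in its bore until it dropped over the shaft. I pressed it down to the hard stop, swung the keeper bar across to its stop, then backed the arm clear and handed in at about 15.7 s.

**Last checks:**
- **Ring:** its top is at z ≈ 0.073 and level to within 0.6 mm. The expected height is 0.074, and it was 0.088 just after the drop. The press reached 35 N against the hard stop.
- **Keeper:** its angle measures about 0.01 rad. The pin stopped moving while the push force rose to 10 N.
- **Smaller ring:** it is where it was, within about 2 mm of camera error.

**Disagreements:** all were small.
- The ring-top heights read about 1 mm low against the stated values.
- The ring went down about 15.4 mm of the stated 16 mm when pressed.
- The first triangulated pin radius was 115.5 mm against the stated 112 mm.

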